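# Fit the packing shim to the cup sealer's shuttle

## Task

Change the cup sealer over to the shallower tub: the thin brass shim lies flat on the bench, so slide it until its tab sticks out over the bench's far edge far enough to grasp, pick it up and lay it flat on the shuttle carriage, its slot pushed home around the stud and its tab pointing away from the sealing machine. Then prove the shuttle's limit switch: push its roller arm towards the machine until it clicks, and let it spring back. Do not drop the shim or disturb the two tubs and the cup nest.

Things in the scene. Friction and masses are not known exactly. Their poses are not given: they have to be found in the camera images.
- bench_edge (a point): Point on the top rim of the stainless bench's far edge: the straight edge away from the robot, running along world y through this point, level with the flat bench top. The top is 38 mm thick with nothing below it near the rim; beyond is a free drop to the floor. Fixed.
- shim_slot (a point): The shim: loose flat brass plate, 170 x 90 x 2 mm, about 0.19 kg. x runs along it to the tab, z up. This point is where the stud's centre sits when home: on the centre line, half-way through, in the U slot (30 mm wide, 70 mm deep, mouth 61 mm behind at the end away from the tab, closed end 9 mm ahead). Starts flat on the bench, tab roughly towards the far edge.
- shim_mid (a point): Centre of the shim's solid part between slot and tab (40 mm long, 90 mm wide), half-way through, 29 mm ahead of shim_slot; same axes. The centre of mass is 8 mm behind it. Brass slips easily on the bench and the carriage (friction about 0.3); rubber finger pads hold it better, so it can be slid by pressing on it here with some 5 to 30 N.
- shim_tab (a point): Centre of the shim's pull tab (60 mm long, 50 mm wide, 2 mm thick), half-way through, 79 mm ahead of shim_slot; same axes. Once the tab is out over the edge, fingers fit down either side of its 50 mm width; flat on the bench there is too little edge for a sure hold.
- stud (a point): Foot of the fixed upright stud (18 mm thick, 22 mm tall), level with the flat top of the locked shuttle carriage, 75 mm above the bench. -y points along the shuttle to the sealing machine; home, the shim's x lies along +y. The carriage top reaches 45 mm to +y, 78 to -y, 62 to each side. Past its +y end the tab hangs free over an end plate 19 mm lower, which ends 58 mm from the stud.
- switch_roller (a point): Centre of the white roller (22 mm across, 11 mm wide, axis along the stud's x) atop the limit switch's upright arm, 63 mm above its pivot; at rest 72 mm to +x, 125 to -y and 50 above stud. It swings to the stud's -y (the machine) and down. Free space for 80 mm on its +y side; then a dog on the carriage's +x side (x 62 to 76, y -10 to 27 mm from the stud), 34 mm tall.
- switch_arm (a joint): Angle of the limit switch arm: 0 at rest (upright), grows as the roller is pushed towards the machine; it clicks at 0.45 rad, stops at 1.05 rad. A spring returns it to 0; about 1.5 N at the roller to start it, 3 to 4 N to click.
- tub_green: Bystander: closed round plastic tub, green, 101 mm wide, 72 mm tall, loose; origin at the centre of its underside. Leave alone.
- tub_yellow: Bystander: the same tub in yellow. Leave alone.
- nest: Bystander: loose aluminium cup nest, a flanged ring 124 mm wide, 26 mm tall; origin at the centre of its underside. Leave alone.

How it is judged:
On the way, in this order (a step that is already met when the one before it is completed fails the run):
1. the shim lies flat on the bench with its tab at least 18 mm out over the far edge (x of shim_tab in the frame of bench_edge above -0.012 m and height (world z) of shim_tab between -0.006 and 0.006 m and angle between shim_slot's own z axis and vertical below 0.06 rad), for 0.2 s.
2. the shim lies flat on the carriage, slot home round the stud, tab away from the machine, let go (horizontal distance between shim_slot and stud below 0.01 m and z of shim_slot in the frame of stud below 0.005 m and y of shim_tab in the frame of stud above 0.06 m and angle between the x axis of shim_slot and the y axis of stud, either way round below 0.2 rad and angle between shim_slot's own z axis and vertical below 0.05 rad and contact force between the fingers and shim below 0.1 N), for 0.3 s.
3. the limit switch arm is pushed past its click (value of joint switch_arm above 0.45 rad), for 0.05 s.
At the end, for the whole second after the job is handed in: The shim rests released and flat (within 3 degrees) on the carriage top, the seat of its slot within 10 mm of the stud's centre, its tab pointing away from the machine and within 11 degrees of the shuttle's line, and the switch arm has sprung back to within 0.08 rad of rest (horizontal distance between shim_slot and stud below 0.01 m and z of shim_slot in the frame of stud between -0.002 and 0.005 m and y of shim_tab in the frame of stud above 0.06 m and angle between the x axis of shim_slot and the y axis of stud, either way round below 0.2 rad and angle between shim_slot's own z axis and vertical below 0.05 rad and linear speed of shim below 0.02 m/s and value of joint switch_arm below 0.08 rad); the robot touches nothing.
It fails at once if the shim falls off the bench (height (world z) of shim_slot below -0.04 m).
It fails at once if the shim is dropped: it falls faster than 0.7 m/s with no finger on it (linear speed of shim above 0.7 m/s and contact force between the fingers and shim below 0.01 N).
It fails at once if the green tub is moved by more than 30 mm (distance of tub_green from where it was at the start of the episode above 0.03 m).
It fails at once if the yellow tub is moved by more than 30 mm (distance of tub_yellow from where it was at the start of the episode above 0.03 m).
It fails at once if the cup nest is moved by more than 30 mm (distance of nest from where it was at the start of the episode above 0.03 m).
It also fails if it takes over 69 s, if anything falls off the work surface, if the arm or the gripper's body presses on something with over 40 N, if the wrist force passes 120 N, or if a joint passes its speed limit or range.

## Robot

A 7-joint arm with a two-finger parallel gripper is mounted at the origin on the work surface. World frame = base frame: x ahead of the robot, y to its left, z up, the work surface at z = 0. Lengths are in m, angles in rad, forces in N, time in s.
With the tool pointing down it reaches from about 0.425 to 0.925 m from the base axis. Payload 6.8 kg.
Tool frame: the origin (TCP) lies at the very end of the fingers, on their centre line; the grasp point (between the pads) lies 19 mm behind it; z points along the fingers, x is the direction in which the jaws open and shut, and the axes are right-handed (so a half turn about z gives the same grasp; the last joint's range is limited). The gripper opens to 85 mm and grips with 20 to 120 N. Pads are 22 mm wide; open, the fingers measure 114 mm over their backs; the gripper's body (76 mm by 85 mm) begins 54 mm behind the grasp point. The pads swing forward as they close: fully open they stand 13 mm farther back than shut.
Start: joints at [1.109, 0.477, 0.022, 1.555, -0.011, 1.109, -0.083], TCP at [0.234, -0.633, 0.231] pointing down, gripper open.
Joint ranges: [-2.96, 2.96], [-0.34, 2.1], [-1.41, 1.46], [0.24, 2.44], [-1.37, 4.51], [0.17, 1.92], [-2.96, 2.96]. Speed limits (rad/s): [2.39, 2.39, 3.14, 3.14, 3.14, 3.14, 3.14].

## Interface

Orientations are given as a unit quaternion [w, x, y, z].
In Python, from station import get_obs, read_camera, calibration, hand_in, recognise, outline_of, place_of gives the robot as it stands.
- The arm moves only by the tool move_arm, never from a script. Its argument "steps" is a list of rows, each an object with "fingers": the finger opening in mm, from 0 to 85.4; "translation": the shift along the world's x, y, z in mm, a list of three; "turn": the turn about the world's z in rad. In form: [{"fingers": fingers, "translation": [dx, dy, dz], "turn": turn}, ...]. A call has 1 to 10 rows; each row shifts and turns the commanded pose from where the row before left it; what a row does not reach is not made up. A row lasts 1/8 s, in which the tool goes at most 62.5 mm and 10.7 degrees, less where a joint would pass 70% of its speed; a pose out of reach is approached as far as the arm can. A call with a gripper value outside its range is refused whole. The fingers move at their own pace and stop on an object; "newtons" is the grip in N (left out, the last holds). Time passes only in rows, so rows that do not move let the fingers close. It gives the time, the measured TCP pose, the force and the opening at its end, in the units of the state.
- get_obs(): the state, without advancing time (a new reading comes with each control period).
- read_camera(name): name is "scene" or "top" or "wrist"; returns the picture (400x640x3 uint8, blue, green, red); there is no depth.
- calibration(name): a dict with "camera_matrix" (3x3 intrinsics, pixels), "k1" (the pictures are not rectified: a ray, as slopes to the right and down, at radius r is drawn at 1 + k1 r^2 times it, then the intrinsics apply), "rvec" (rotation vector, rad) and "tvec" (3), from world to camera coordinates, as OpenCV has them. Camera axes: x right, y down, z forward; pixel columns grow to the right and rows downward; lengths in m; the calibration is good to about 2 mm. A picture is of the moment at which its call begins: read the wrist's pose just before it. calibration takes no time and is no camera call; for the wrist camera it gives the pose at the moment of the call.
- hand_in(): hands the job in, once; it reports no verdict.
Trained networks look in the newest picture that a camera, given by its name, has taken for a name from the list of things; names that differ only in an ending like _2 or _b are one class to them, and where a whole thing is asked for, a point or a joint stands for the part that bears it (a point fixed in the world has none). Each returns a list of dicts, best first, with "conf" (0 to 1); they miss things now and then, are a little off and sometimes report something else, mostly with a low value. They report only what shows in the picture. A call takes as long as a camera call.
- recognise(camera, name): "xy" ([column, row] in pixels, amid what is visible of it).
- outline_of(camera, name): "mask" (400x640 bool, what is visible of it) and "xy" ([column, row] in pixels, amid what is visible of it).
- place_of(camera, name): "xy" ([column, row] in pixels: a listed point, or the origin of a listed thing).
The state is a dict: "t": time; "q": joint angles; "joint_vel": joint speeds; "joint_torque": joint torques, N m; "eef_pos": TCP position; "tool_rot": TCP orientation; "contact_force": force on the tool from outside, world axes, zero at the start; "torque": the same for the moment, N m; "gripper_width": opening from 0.0 (shut) to 1.0 (fully open).
Only numpy, scipy, OpenCV 4.12 (cv2) and the standard library are available. Lean on these libraries where they do the work, as an engineer would, in place of code of your own. Each camera call takes 0.05 s, during which the arm holds its last target.

## Working session

There is one attempt and no reset: what is moved stays moved. The work goes in short steps, Python scripts to look and compute and a tool call to move; the robot and the scene stay as the last step left them, time stands still between calls to the robot, and variables do not carry over. Pictures are saved under pics/ and viewed, and the job is handed in when it is done.

Besides the shell and the picture viewer there is one more tool, called after "Call:" as name(argument=value, ...), one argument or row to a line, values as JSON. move_arm: Moves the arm, as the interface text tells. Its arguments: {"type":"object","properties":{"steps":{"type":"array"},"newtons":{"type":"number"}},"required":["steps"]}

```bash
ls; mkdir -p pics
cat > h.py <<'E'
import numpy as np, cv2
from station import *
def ray(cam,xy,cal=None):
    c=cal or calibration(cam);K=np.array(c["camera_matrix"],float);k1=c["k1"]
    R=cv2.Rodrigues(np.array(c["rvec"],float))[0];t=np.array(c["tvec"],float).ravel()
    p=cv2.undistortPoints(np.array([[xy]],float),K,np.array([k1,0,0,0,0.]))[0,0]
    d=R.T@np.array([p[0],p[1],1.]);o=-R.T@t
    return o,d/np.linalg.norm(d)
def onz(cam,xy,z,cal=None):
    o,d=ray(cam,xy,cal);return o+d*(z-o[2])/d[2]
def proj(cam,P,cal=None):
    c=cal or calibration(cam)
    return cv2.projectPoints(np.array(P,float).reshape(-1,1,3),np.array(c["rvec"],float),np.array(c["tvec"],float),np.array(c["camera_matrix"],float),np.array([c["k1"],0,0,0,0.]))[0].reshape(-1,2)
def tri(l):
    A=np.zeros((3,3));b=np.zeros(3)
    for o,d in l:
        M=np.eye(3)-np.outer(d,d);A+=M;b+=M@o
    x=np.linalg.solve(A,b);return x,[np.linalg.norm((np.eye(3)-np.outer(d,d))@(x-o)) for o,d in l]
E
python3 - <<'E'
from h import *
for c in ["scene","top","wrist"]:
    im=read_camera(c);cv2.imwrite(f"pics/{c}0.png",im)
    if c!="wrist":
        for n in ["bench_edge","shim_slot","shim_mid","shim_tab","stud","switch_roller","tub_green","tub_yellow","nest"]:
            try: r=place_of(c,n)
            except Exception as e: print(e);continue
            print(c,n,[(np.round(x["xy"],1).tolist(),round(x["conf"],2)) for x in r[:2]])
    o,d=ray(c,(320,200));print(c,o.round(3),d.round(3))
o=get_obs();print(o)
E
```

```text
pics
scene bench_edge [([264.8, 233.0], 0.77), ([338.0, 234.1], 0.25)]
scene shim_slot [([349.5, 230.3], 0.73)]
scene shim_mid [([339.9, 237.5], 0.95)]
scene shim_tab [([322.2, 241.3], 0.92)]
scene stud [([244.1, 148.5], 0.62), ([350.2, 230.5], 0.54)]
scene switch_roller []
scene tub_green [([408.3, 316.0], 0.8)]
scene tub_yellow [([430.0, 264.5], 0.84), ([246.3, 150.1], 0.72)]
scene nest [([270.8, 115.3], 0.84)]
scene [0.948 0.481 0.966] [-0.422 -0.39  -0.819]
top bench_edge [([447.5, 165.6], 0.74), ([396.4, 188.3], 0.73)]
top shim_slot [([282.9, 208.2], 0.63)]
top shim_mid [([283.1, 198.4], 0.67)]
top shim_tab [([285.7, 182.3], 0.78)]
top stud [([396.6, 188.2], 0.76), ([329.8, 155.9], 0.7)]
top switch_roller [([447.6, 163.6], 0.41)]
top tub_green [([202.2, 182.5], 0.64)]
top tub_yellow [([214.2, 229.2], 0.69)]
top nest [([424.7, 251.6], 0.65)]
top [0.352 0.05  1.327] [ 0.099 -0.019 -0.995]
wrist [ 0.296 -0.61   0.373] [-0.233 -0.096 -0.968]
{'t': 1.05, 'q': array([ 1.10891155,  0.47699566,  0.02242373,  1.55540011, -0.01150648,
        1.10928522, -0.08310433]), 'joint_vel': array([-0.00046152, -0.00115867, -0.001574  , -0.0015259 , -0.00266363,
       -0.00046354,  0.00029374]), 'joint_torque': array([-1.07774576e-04, -5.96344757e+01,  1.60627451e+00, -2.81551588e+01,
        1.25160883e-02,  1.62998615e-03,  1.38983481e-05]), 'eef_pos': array([ 0.23385645, -0.63321867,  0.23131123]), 'tool_rot': array([ 6.48761461e-06,  8.20488974e-01, -5.71662351e-01,  1.96749645e-05]), 'contact_force': array([-0.42736367, -0.2153657 ,  0.02829482]), 'torque': array([-0.0729556 ,  0.0139407 , -0.05516607]), 'gripper_width': 1.0006610999624046}
```

View pics/scene0.png

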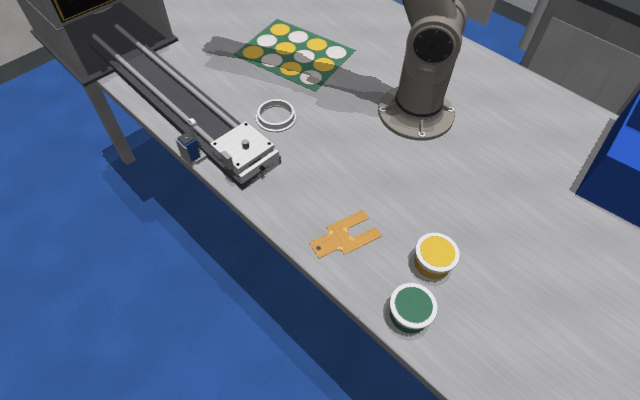

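View pics/top0.png

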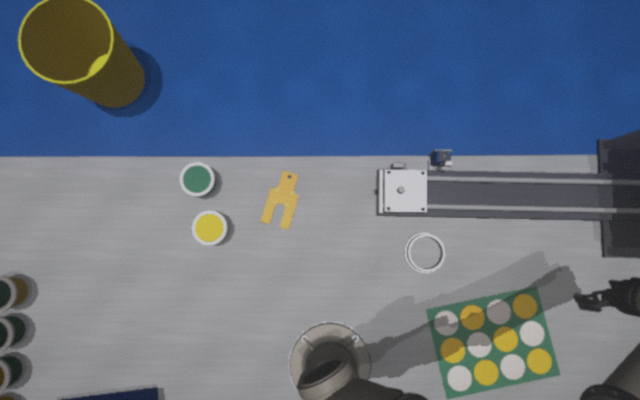

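Run:
```python
from h import *
o=lambda c,x,z:onz(c,x,z).round(4).tolist()
print("edge",o("scene",(264.8,233),0),o("scene",(338,234.1),0))
for n,s,t,z in [("slot",(349.5,230.3),(282.9,208.2),.001),("mid",(339.9,237.5),(283.1,198.4),.001),("tab",(322.2,241.3),(285.7,182.3),.001),("stud",(244.1,148.5),(396.6,188.2),.075),("green",(408.3,316),(202.2,182.5),0),("yel",(430,264.5),(214.2,229.2),0),("nest",(270.8,115.3),(424.7,251.6),0)]:
    print(n,o("scene",s,z),o("top",t,z),tri([ray("scene",s),ray("top",t)]))
print("roller top z.125",o("top",(447.6,163.6),.125))
```

```text
edge [0.6207, -0.006, 0.0] [0.4934, 0.1271, 0.0]
slot [0.4652, 0.1406, 0.001] [0.4593, 0.1376, 0.001] (array([ 0.46033351,  0.13781587, -0.00808346]), [np.float64(0.0005068357215380454), np.float64(0.000506835721538104)])
mid [0.4977, 0.1375, 0.001] [0.4893, 0.1371, 0.001] (array([ 0.49175325,  0.13588394, -0.00890666]), [np.float64(0.0023161953269957443), np.float64(0.002316195326995804)])
tab [0.5367, 0.1136, 0.001] [0.539, 0.1292, 0.001] (array([0.54016371, 0.12399144, 0.01670376]), [np.float64(0.005477838659853802), np.float64(0.005477838659853768)])
stud [0.5109, -0.2022, 0.075] [0.51, -0.1968, 0.075] (array([ 0.51116758, -0.19786424,  0.07807235]), [np.float64(0.0022281980714392627), np.float64(0.00222819807143913)])
green [0.5387, 0.3844, 0.0] [0.5394, 0.384, 0.0] (array([5.39131884e-01, 3.84140573e-01, 4.69690554e-04]), [np.float64(0.0003299968715343711), np.float64(0.00032999687153434804)])
yel [0.3993, 0.3432, 0.0] [0.3967, 0.3449, 0.0] (array([ 0.39746234,  0.34408667, -0.00182523]), [np.float64(0.0013800924960489444), np.float64(0.0013800924960487874)])
nest [0.3287, -0.3059, 0.0] [0.3256, -0.2918, 0.0] (array([ 0.32980693, -0.2948046 ,  0.00701044]), [np.float64(0.006163433533221043), np.float64(0.006163433533221012)])
roller top z.125 [0.5725, -0.3314, 0.125]
```

The scene view shows the shim at about (340,238) with its tab toward the edge, the carriage and stud at about (245,148), and the tubs at (410,305) and (437,255). The top view agrees: shim at (283,200), stud at (401,190), switch at (441,158) and the edge at row ~156. I'll move over the carriage first for a wrist look.

Call:
move_arm(
  steps=[
    {"fingers":60,"translation":[27,47,9],"turn":0},
    {"fingers":60,"translation":[27,47,9],"turn":0},
    {"fingers":60,"translation":[27,47,9],"turn":0},
    {"fingers":60,"translation":[27,47,9],"turn":0},
    {"fingers":60,"translation":[27,47,9],"turn":0},
    {"fingers":60,"translation":[27,47,9],"turn":0},
    {"fingers":60,"translation":[27,47,9],"turn":0},
    {"fingers":60,"translation":[27,47,9],"turn":0},
    {"fingers":60,"translation":[0,0,0],"turn":0},
    {"fingers":60,"translation":[0,0,0],"turn":0},
  ],
)

```text
t: 2.3
eef_pos: [0.4496, -0.2576, 0.3033]
tool_rot: [0.0, 0.821, -0.572, 0.0]
contact_force: [0.4, -1.3, -0.3]
gripper_width: 0.699
```

Run:
```python
from h import *
cal=calibration("wrist");im=read_camera("wrist");cv2.imwrite("pics/w1.png",im);np.save("cal1.npy",cal,allow_pickle=True)
for n,z in [("stud",.075),("switch_roller",.125)]:
    r=place_of("wrist",n);print(n,[(np.round(x["xy"],1).tolist(),round(x["conf"],2),onz("wrist",x["xy"],z,cal).round(4).tolist()) for x in r[:3]])
print(get_obs()["eef_pos"],get_obs()["tool_rot"],get_obs()["q"],get_obs()["t"])
```

```text
stud [([288.6, 110.1], 0.77, [0.5053, -0.2037, 0.075])]
switch_roller [([433.9, 96.2], 0.89, [0.5654, -0.3311, 0.125])]
[ 0.44895844 -0.25859896  0.30299661] [ 2.59243905e-04  8.19729430e-01 -5.72750840e-01 -2.62378855e-04] [ 0.57406156  0.16372958 -0.19470153  1.82558018  0.03488458  1.15617613
 -0.85189338] 2.45
```

View pics/w1.png

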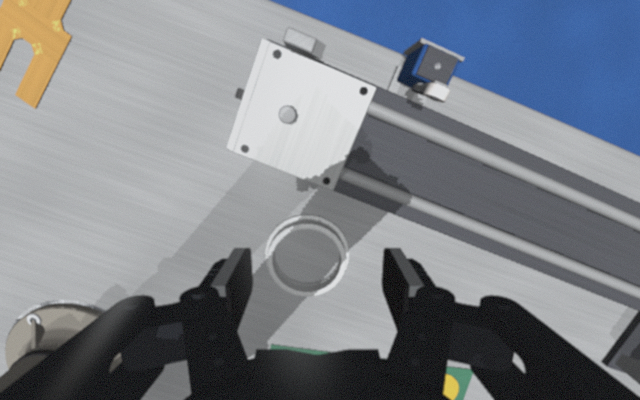

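Run:
```python
from h import *
cal=np.load("cal1.npy",allow_pickle=True).item()
for p in [(265,40),(376,88),(341,191),(229,150)]: print(p,onz("wrist",p,.075,cal).round(4))
print("studtop",onz("wrist",(288,115),.097,cal).round(4))
print("screws",[onz("wrist",p,.075,cal).round(4).tolist() for p in [(277,54),(363,91),(326,181),(245,149)]])
im=cv2.imread("pics/w1.png");cv2.imwrite("pics/w1c.png",cv2.resize(im[20:210,210:480],None,fx=2.9,fy=2.9,interpolation=cv2.INTER_CUBIC))
im=cv2.imread("pics/top0.png")
print([onz("top",(c,156),0).round(4).tolist() for c in (200,300,400)])
```

```text
(265, 40) [ 0.5634 -0.1577  0.075 ]
(376, 88) [ 0.5595 -0.2841  0.075 ]
(341, 191) [ 0.4409 -0.2902  0.075 ]
(229, 150) [ 0.4413 -0.1548  0.075 ]
studtop [ 0.5009 -0.2065  0.097 ]
screws [[0.5548, -0.1737, 0.075], [0.5518, -0.2722, 0.075], [0.4459, -0.2697, 0.075], [0.4486, -0.1714, 0.075]]
[[0.6216, 0.3923, 0.0], [0.621, 0.0853, 0.0], [0.6199, -0.2245, 0.0]]
```

View pics/w1c.png

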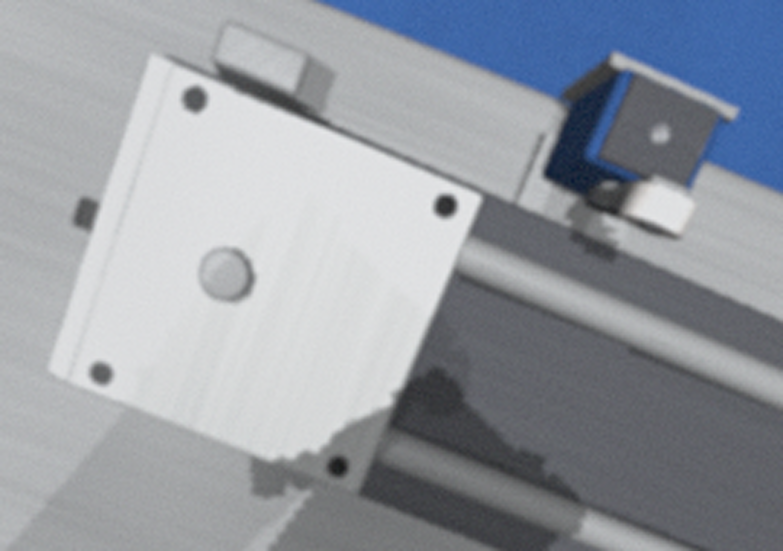

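Run:
```python
from h import *
im=cv2.imread("pics/top0.png")
cv2.imwrite("pics/t0c.png",cv2.resize(im[140:235,370:470],None,fx=6,fy=6,interpolation=cv2.INTER_CUBIC))
cv2.imwrite("pics/t0s.png",cv2.resize(im[145:240,240:340],None,fx=6,fy=6,interpolation=cv2.INTER_CUBIC))
print(onz("top",(401,189.5),.097),onz("top",(385,170.5),.075),onz("top",(427,170.5),.075),onz("top",(427,212),.075))
im=cv2.imread("pics/scene0.png")
cv2.imwrite("pics/s0c.png",cv2.resize(im[90:190,170:300],None,fx=6,fy=6,interpolation=cv2.INTER_CUBIC))
```

```text
[ 0.50345649 -0.20489987  0.097     ] [ 0.56211536 -0.16419919  0.075     ] [ 0.5615885 -0.2865829  0.075    ] [ 0.44044441 -0.28280064  0.075     ]
```

View pics/t0c.png

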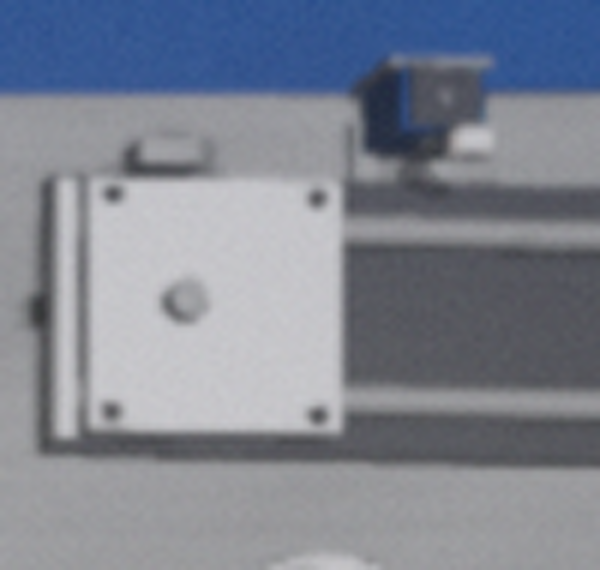

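View pics/t0s.png

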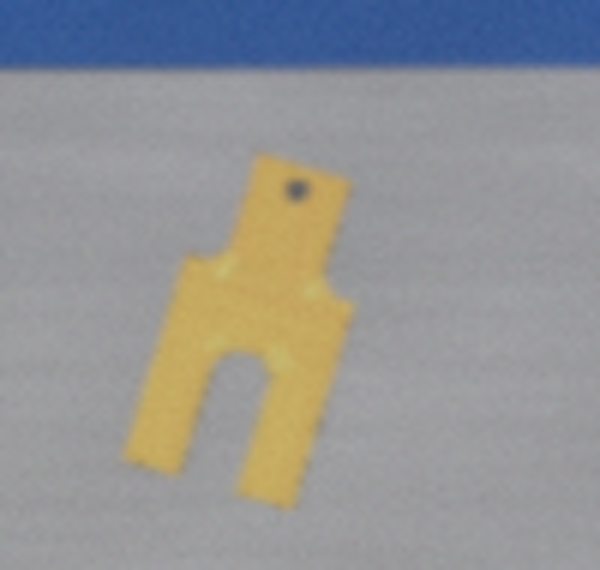

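View pics/s0c.png

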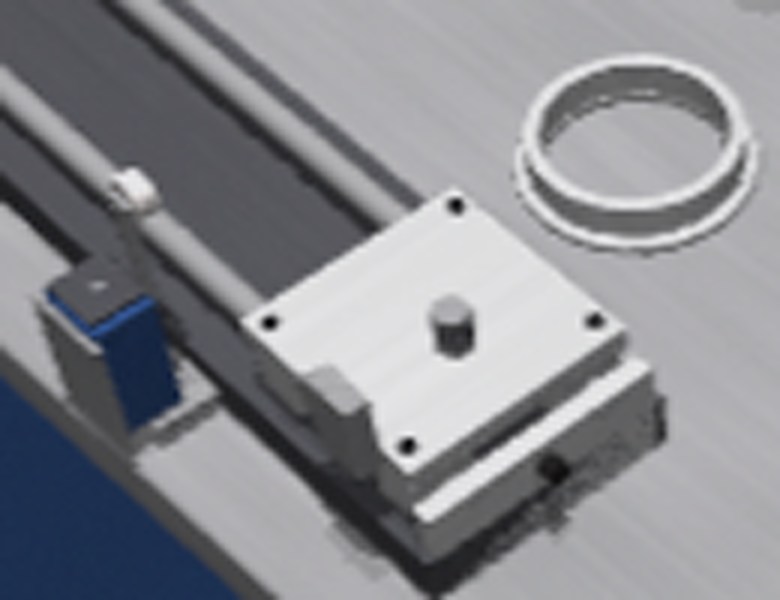

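```bash
cat >> h.py <<'E'
def rigid(model,world):
    m=np.array(model,float);w=np.array(world)[:,:2];mc=m.mean(0);wc=w.mean(0);a=m-mc;b=w-wc
    y=np.arctan2((a[:,0]*b[:,1]-a[:,1]*b[:,0]).sum(),(a*b).sum());c,s=np.cos(y),np.sin(y);R=np.array([[c,-s],[s,c]])
    t=wc-R@mc;return t,y,np.linalg.norm(m@R.T+t-w,axis=1)
SH={'tL':(.109,.025),'tR':(.109,-.025),'sL':(.049,.045),'sR':(.049,-.045),'mL':(-.061,.045),'mR':(-.061,-.045),'iL':(-.061,.015),'iR':(-.061,-.015)}
E
python3 - <<'E'
from h import *
px={'tL':(257,155),'tR':(352,180),'sL':(187,257),'sR':(354,303),'mL':(125,460),'mR':(296,508),'iL':(181,474),'iR':(237,493)}
w=[onz("top",((p[0]+.5)/6-.5+240,(p[1]+.5)/6-.5+145),.002) for p in px.values()]
t,y,r=rigid([SH[k] for k in px],w);print(t,y,r.round(4))
for l in (.021,.029,.079): print(l,t+l*np.array([np.cos(y),np.sin(y)]))
E
```

```text
[0.46526454 0.1457275 ] -0.2851651699636395 [0.0012 0.0004 0.0018 0.0011 0.0007 0.0012 0.0017 0.0006]
0.021 [0.48541646 0.13981987]
0.029 [0.49309339 0.13756934]
0.079 [0.54107415 0.12350354]
```

Call:
move_arm(
  steps=[
    {"fingers":40,"translation":[6,49,-20],"turn":-0.08},
    {"fingers":40,"translation":[6,49,-20],"turn":-0.08},
    {"fingers":40,"translation":[5,49,-20],"turn":-0.08},
    {"fingers":40,"translation":[5,49,-20],"turn":-0.08},
    {"fingers":40,"translation":[5,49,-20],"turn":-0.08},
    {"fingers":40,"translation":[5,49,-20],"turn":-0.08},
    {"fingers":40,"translation":[6,49,-20],"turn":-0.08},
    {"fingers":40,"translation":[6,52,-20],"turn":-0.077},
    {"fingers":40,"translation":[0,0,0],"turn":0},
    {"fingers":40,"translation":[0,0,0],"turn":0},
  ],
)

```text
t: 3.7
eef_pos: [0.494, 0.1364, 0.143]
tool_rot: [-0.001, -0.6, 0.8, -0.0]
contact_force: [0.4, -1.0, -0.2]
gripper_width: 0.468
```

```bash
cat > look.py <<'E'
from h import *
import sys
n=sys.argv[1]
ob=get_obs();cal=calibration("wrist");im=read_camera("wrist");cv2.imwrite(f"pics/{n}.png",im);np.save(f"cal_{n}.npy",cal,allow_pickle=True)
q=ob["tool_rot"];print(ob["t"],ob["eef_pos"].round(4),"ang",2*np.arctan2(q[2],q[1]),ob["contact_force"].round(2),ob["gripper_width"],ob["q"].round(2))
E
python3 look.py w2
```

```text
3.7 [0.494  0.1364 0.143 ] ang 4.42823354316344 [ 0.39 -1.03 -0.17] 0.46824338644787916 [-0.08  0.35 -0.37  2.    0.17  0.82 -2.4 ]
```

View pics/w2.png

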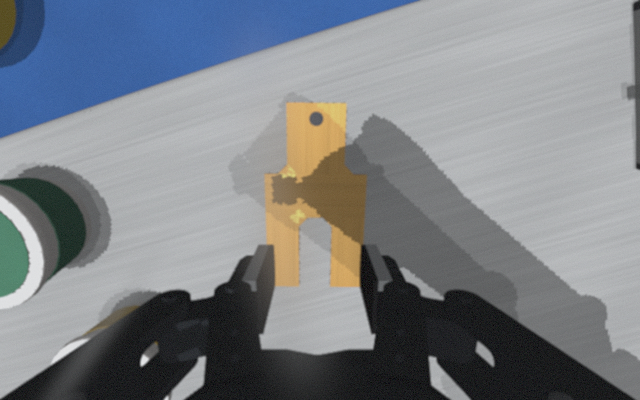

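Run:
```python
from h import *
cal=np.load("cal_w2.npy",allow_pickle=True).item()
px={'tL':(287,103),'tR':(346,103),'sL':(265,174),'sR':(367,174),'mL':(266,287),'mR':(366,287),'iL':(299,287),'iR':(330,287)}
w=[onz("wrist",p,.002,cal) for p in px.values()]
t,y,r=rigid([SH[k] for k in px],w);print(t,y,r.round(4),t+.029*np.array([np.cos(y),np.sin(y)]))
print([onz("wrist",p,0,cal).round(4).tolist() for p in [(0,138),(220,65),(424,0)]])
```

```text
[0.46211573 0.1465306 ] -0.2899770323801953 [0.0008 0.0004 0.0004 0.0007 0.0027 0.004  0.0008 0.0008] [0.48990499 0.13823862]
[[0.6183, 0.3899, 0.0], [0.6172, 0.1822, 0.0], [0.6175, 0.013, 0.0]]
```

Call:
move_arm(
  steps=[
    {"fingers":40,"translation":[-1,1,-40],"turn":0},
    {"fingers":40,"translation":[-1,1,-40],"turn":0},
    {"fingers":40,"translation":[0,0,-35],"turn":0},
    {"fingers":40,"translation":[0,0,-8],"turn":0},
    {"fingers":40,"translation":[0,0,-4],"turn":0},
    {"fingers":40,"translation":[0,0,-4],"turn":0},
    {"fingers":40,"translation":[0,0,0],"turn":0},
    {"fingers":40,"translation":[0,0,0],"turn":0},
  ],
)

```text
t: 4.75
eef_pos: [0.4923, 0.1399, 0.0129]
tool_rot: [0.0, -0.6, 0.8, -0.0]
contact_force: [0.8, -0.3, -0.2]
gripper_width: 0.466
```

Call:
move_arm(
  steps=[
    {"fingers":40,"translation":[0,0,-4],"turn":0},
    {"fingers":40,"translation":[0,0,-4],"turn":0},
    {"fingers":40,"translation":[0,0,0],"turn":0},
    {"fingers":40,"translation":[0,0,0],"turn":0},
  ],
)

```text
t: 5.25
eef_pos: [0.4918, 0.1398, 0.0042]
tool_rot: [-0.0, -0.6, 0.8, 0.0]
contact_force: [0.3, -0.0, 0.2]
gripper_width: 0.47
```

Call:
move_arm(
  steps=[
    {"fingers":40,"translation":[0,0,-2],"turn":0},
    {"fingers":40,"translation":[0,0,0],"turn":0},
    {"fingers":40,"translation":[0,0,0],"turn":0},
  ],
)

```text
t: 5.62
eef_pos: [0.4919, 0.1398, 0.0023]
tool_rot: [-0.0, -0.6, 0.8, -0.0]
contact_force: [-1.1, 0.0, -0.6]
gripper_width: 0.467
```

Call:
move_arm(
  steps=[
    {"fingers":40,"translation":[0,0,-2],"turn":0},
    {"fingers":40,"translation":[0,0,0],"turn":0},
    {"fingers":40,"translation":[0,0,0],"turn":0},
  ],
)

```text
t: 6.0
eef_pos: [0.4921, 0.1398, 0.0006]
tool_rot: [0.0, -0.6, 0.8, -0.0]
contact_force: [-0.5, -0.6, 5.2]
gripper_width: 0.47
```

Call:
move_arm(
  steps=[
    {"fingers":40,"translation":[0,0,-1.5],"turn":0},
    {"fingers":40,"translation":[0,0,0],"turn":0},
    {"fingers":40,"translation":[0,0,0],"turn":0},
  ],
)

```text
t: 6.38
eef_pos: [0.4921, 0.1399, 0.0005]
tool_rot: [0.0, -0.6, 0.8, -0.001]
contact_force: [-6.4, -2.6, 23.5]
gripper_width: 0.465
```

Call:
move_arm(
  steps=[
    {"fingers":40,"translation":[5,0,0],"turn":0.015},
    {"fingers":40,"translation":[10,0,0],"turn":0.035},
    {"fingers":40,"translation":[10,0,0],"turn":0.035},
    {"fingers":40,"translation":[10,0,0],"turn":0.035},
    {"fingers":40,"translation":[5,0,0],"turn":0.02},
    {"fingers":40,"translation":[0,0,0],"turn":0},
  ],
)

```text
t: 7.12
eef_pos: [0.5332, 0.1408, 0.0005]
tool_rot: [0.001, -0.655, 0.756, -0.0]
contact_force: [-2.7, -0.0, 17.3]
gripper_width: 0.467
```

```bash
python3 look.py w3
```

```text
7.125 [5.332e-01 1.408e-01 5.000e-04] ang 4.569781181808111 [-2.74 -0.02 17.28] 0.4670918742171823 [-0.12  0.62 -0.32  1.99  0.34  0.58 -2.39]
```

View pics/w3.png

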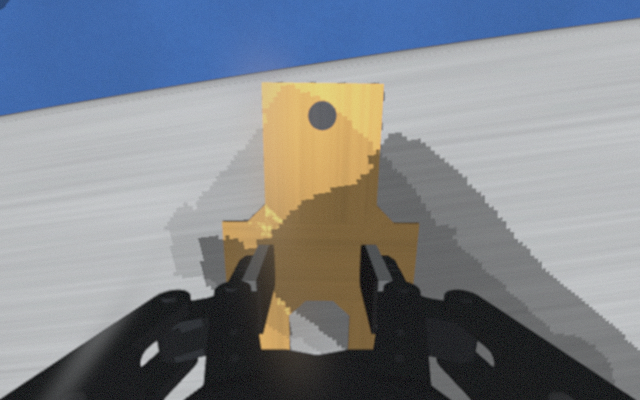

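The shim follows the fingers: its tab end is at row ~83, close to the edge and square to the gripper. I'll keep sliding it.

Call:
move_arm(
  steps=[
    {"fingers":40,"translation":[5,0,0],"turn":0.02},
    {"fingers":40,"translation":[10,0,0],"turn":0.035},
    {"fingers":40,"translation":[10,0,0],"turn":0.035},
    {"fingers":40,"translation":[10,0,0],"turn":0.035},
    {"fingers":40,"translation":[10,0,0],"turn":0.02},
    {"fingers":40,"translation":[10,0,0],"turn":0},
    {"fingers":40,"translation":[0,0,0],"turn":0},
    {"fingers":40,"translation":[0,0,0],"turn":0},
  ],
)

```text
t: 8.18
eef_pos: [0.589, 0.1408, 0.0006]
tool_rot: [-0.002, 0.708, -0.706, 0.001]
contact_force: [-0.8, 0.8, 11.7]
gripper_width: 0.471
```

```bash
python3 look.py w4
```

```text
8.175 [0.589  0.1408 0.0006] ang -1.5688961597579556 [-0.76  0.8  11.65] 0.4707213531993252 [-0.07  0.69 -0.36  1.86  0.37  0.66 -2.22]
```

View pics/w4.png

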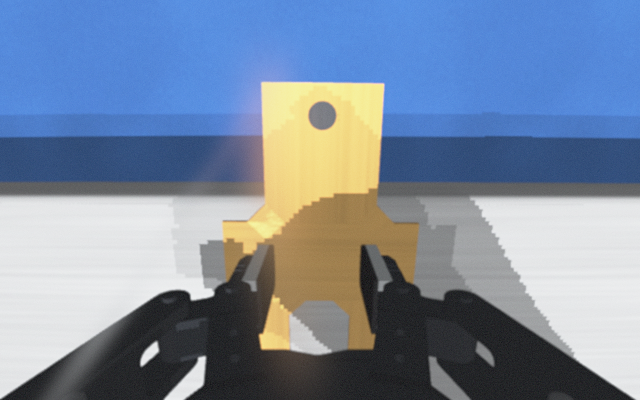

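Run:
```python
from h import *
cal=np.load("cal_w4.npy",allow_pickle=True).item()
px={'tL':(262,83),'tR':(384,83),'sL':(222.5,221.5),'sR':(418.5,223.5)}
w=[onz("wrist",p,.002,cal) for p in px.values()]
t,y,r=rigid([SH[k] for k in px],w);print(t,y,r.round(4),t[0]+.109)
print([onz("wrist",p,0,cal).round(4).tolist() for p in [(100,195),(550,195),(550,183)]])
```

```text
[0.55878208 0.13966228] -0.008174062950329292 [0.0005 0.0001 0.0004 0.0006] 0.6677820752544412
[[0.6201, 0.2397, 0.0], [0.6206, 0.035, 0.0], [0.6261, 0.0361, 0.0]]
```

Call:
move_arm(
  steps=[
    {"fingers":40,"translation":[0,0,3],"turn":0},
    {"fingers":40,"translation":[0,0,6],"turn":0},
    {"fingers":60,"translation":[0,0,20],"turn":0},
    {"fingers":75,"translation":[0,0,30],"turn":0},
    {"fingers":75,"translation":[0,0,0],"turn":0},
    {"fingers":75,"translation":[0,0,0],"turn":0},
  ],
)

```text
t: 8.98
eef_pos: [0.5868, 0.1396, 0.0582]
tool_rot: [-0.0, 0.708, -0.707, 0.0]
contact_force: [-0.7, 0.1, 0.1]
gripper_width: 0.874
```

```bash
python3 look.py w5
```

```text
8.975 [0.5868 0.1396 0.0582] ang -1.5691691072053422 [-0.73  0.15  0.08] 0.8741020935790345 [-0.04  0.6  -0.4   1.84  0.32  0.76 -2.18]
```

View pics/w5.png

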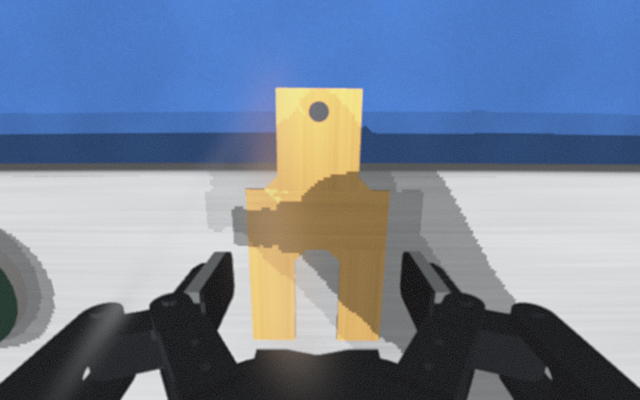

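The tab overhangs by about 48 mm and lies flat: its end is at row 88 and the rim at row ~168. Next I'll grasp the tab.

Call:
move_arm(
  steps=[
    {"fingers":80,"translation":[28,0,0],"turn":0},
    {"fingers":80,"translation":[29,0,0],"turn":0},
    {"fingers":80,"translation":[0,0,0],"turn":0},
    {"fingers":80,"translation":[0,0,-26],"turn":0},
    {"fingers":80,"translation":[0,0,-26],"turn":0},
    {"fingers":80,"translation":[0,0,-26],"turn":0},
    {"fingers":80,"translation":[0,0,0],"turn":0},
    {"fingers":80,"translation":[0,0,0],"turn":0},
  ],
)

```text
t: 10.02
eef_pos: [0.6437, 0.1401, -0.0197]
tool_rot: [-0.0, 0.708, -0.706, -0.0]
contact_force: [0.3, -0.3, -0.2]
gripper_width: 0.937
```

```bash
python3 look.py w6; python3 -c "
from h import *
cv2.imwrite('pics/s6.png',cv2.resize(read_camera('scene')[150:330,220:440],None,fx=3.5,fy=3.3))"
```

```text
10.025 [ 0.6437  0.1401 -0.0197] ang -1.568707030047912 [ 0.3  -0.25 -0.25] 0.9374479909458654 [-0.06  0.78 -0.35  1.72  0.38  0.71 -2.18]
```

View pics/w6.png

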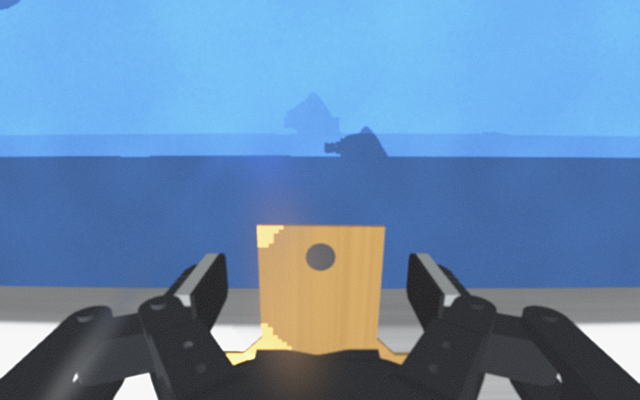

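View pics/s6.png

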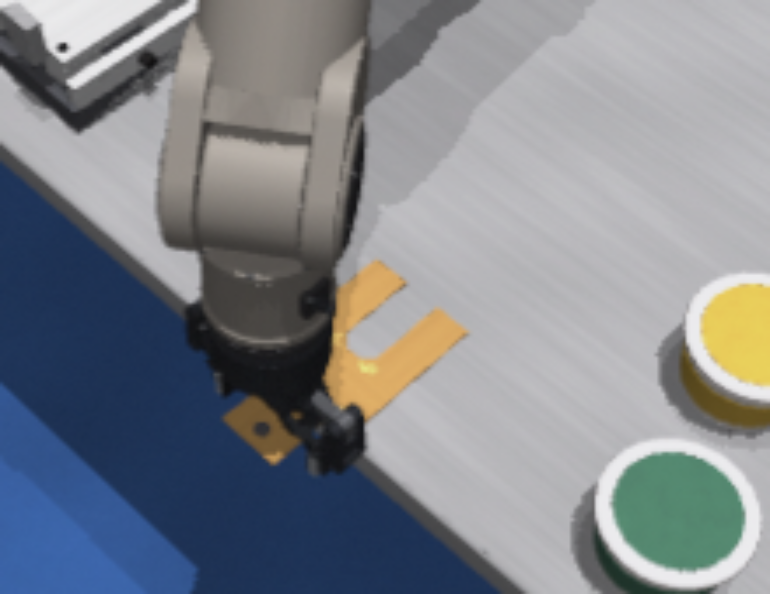

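The fingers straddle the tab and sit clear of the rim, so I'll close them.

Call:
move_arm(
  newtons=80,
  steps=[
    {"fingers":40,"translation":[0,0,0],"turn":0},
    {"fingers":40,"translation":[0,0,0],"turn":0},
    {"fingers":40,"translation":[0,0,0],"turn":0},
    {"fingers":40,"translation":[0,0,0],"turn":0},
    {"fingers":40,"translation":[0,0,0],"turn":0},
    {"fingers":40,"translation":[0,0,0],"turn":0},
  ],
)

```text
t: 10.88
eef_pos: [0.6443, 0.1399, -0.0193]
tool_rot: [-0.0, 0.708, -0.707, 0.0]
contact_force: [-1.4, -0.9, 5.8]
gripper_width: 0.548
```

```bash
python3 look.py w7
```

```text
10.875 [ 0.6443  0.1399 -0.0193] ang -1.5691058708464178 [-1.38 -0.87  5.82] 0.5481840295515444 [-0.06  0.78 -0.35  1.72  0.38  0.71 -2.18]
```

View pics/w7.png

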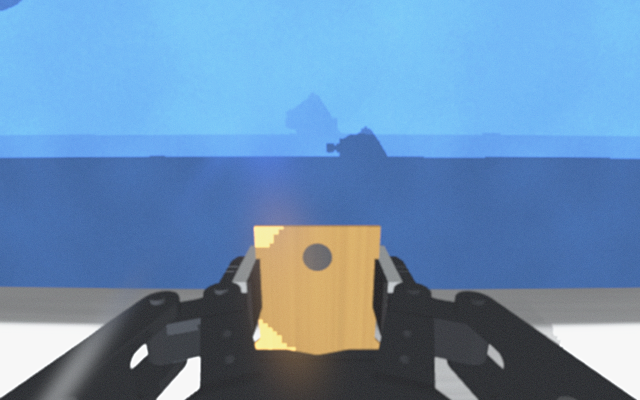

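Call:
move_arm(
  newtons=100,
  steps=[
    {"fingers":40,"translation":[0,0,5],"turn":0},
    {"fingers":40,"translation":[0,0,15],"turn":0},
    {"fingers":40,"translation":[0,0,25],"turn":0},
    {"fingers":40,"translation":[0,0,35],"turn":0},
    {"fingers":40,"translation":[0,0,35],"turn":0},
    {"fingers":40,"translation":[0,0,35],"turn":0},
    {"fingers":40,"translation":[0,0,20],"turn":0},
    {"fingers":40,"translation":[0,0,0],"turn":0},
    {"fingers":40,"translation":[0,0,0],"turn":0},
  ],
)

```text
t: 12.05
eef_pos: [0.6429, 0.1394, 0.1483]
tool_rot: [0.001, 0.708, -0.706, -0.001]
contact_force: [-0.5, -0.2, -2.4]
gripper_width: 0.531
```

```bash
python3 look.py w8;  python3 -c "
from h import *
cv2.imwrite('pics/s8.png',cv2.resize(read_camera('scene')[100:330,220:440],None,fx=3.3,fy=2.6))"
```

```text
12.05 [0.6429 0.1394 0.1483] ang -1.5690345257554577 [-0.48 -0.22 -2.44] 0.5312903341067844 [-0.01  0.57 -0.42  1.65  0.27  0.99 -2.09]
```

View pics/w8.png

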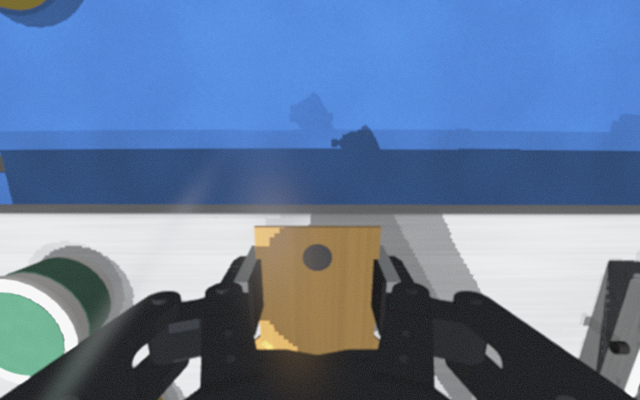

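View pics/s8.png

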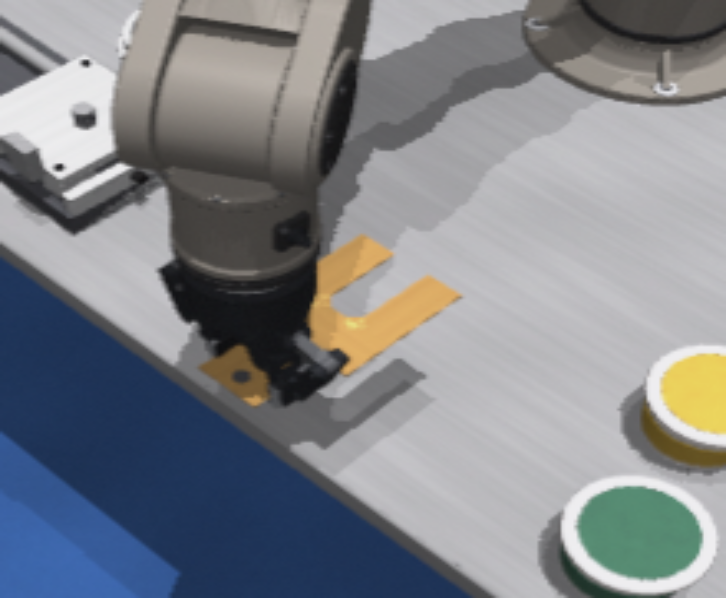

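Call:
move_arm(
  steps=[
    {"fingers":40,"translation":[-14,-22,0],"turn":0.157},
    {"fingers":40,"translation":[-14,-22,0],"turn":0.157},
    {"fingers":40,"translation":[-14,-22,0],"turn":0.157},
    {"fingers":40,"translation":[-14,-22,0],"turn":0.157},
    {"fingers":40,"translation":[-14,-22,0],"turn":0.157},
    {"fingers":40,"translation":[-14,-22,0],"turn":0.157},
    {"fingers":40,"translation":[-14,-22,0],"turn":0.157},
    {"fingers":40,"translation":[-14,-22,0],"turn":0.157},
    {"fingers":40,"translation":[-14,-22,0],"turn":0.157},
    {"fingers":40,"translation":[-15,-22,0],"turn":0.157},
  ],
)

```text
t: 13.4
eef_pos: [0.5017, -0.0808, 0.1489]
tool_rot: [-0.0, 1.0, 0.003, -0.001]
contact_force: [0.2, 0.3, -2.0]
gripper_width: 0.531
```

Call:
move_arm(
  steps=[
    {"fingers":40,"translation":[0,0,0],"turn":0},
    {"fingers":40,"translation":[0,0,0],"turn":0},
  ],
)

```text
t: 13.65
eef_pos: [0.5029, -0.0797, 0.1494]
tool_rot: [-0.0, 1.0, -0.0, -0.0]
contact_force: [0.9, -0.1, -1.9]
gripper_width: 0.532
```

```bash
python3 look.py w9;  python3 -c "
from h import *
cv2.imwrite('pics/s9.png',cv2.resize(read_camera('scene')[60:240,150:350],None,fx=4,fy=3.3,interpolation=cv2.INTER_CUBIC))
cv2.imwrite('pics/t9.png',cv2.resize(read_camera('top')[120:260,300:500],None,fx=4,fy=4,interpolation=cv2.INTER_CUBIC))"
```

```text
13.65 [ 0.5029 -0.0797  0.1494] ang -0.0005514662001006756 [ 0.87 -0.11 -1.86] 0.5324581080773775 [ 0.69  0.42 -0.81  1.98  0.39  0.89 -0.32]
```

View pics/w9.png

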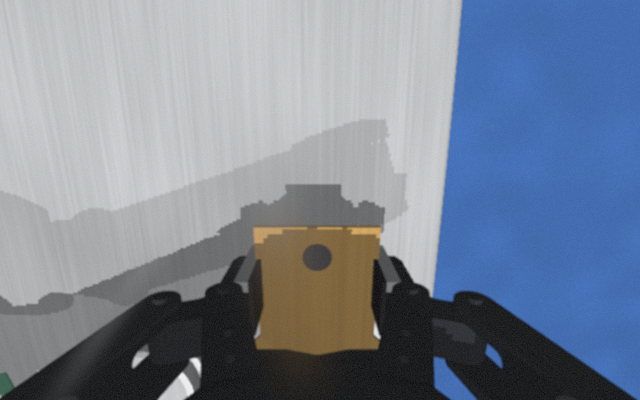

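View pics/s9.png

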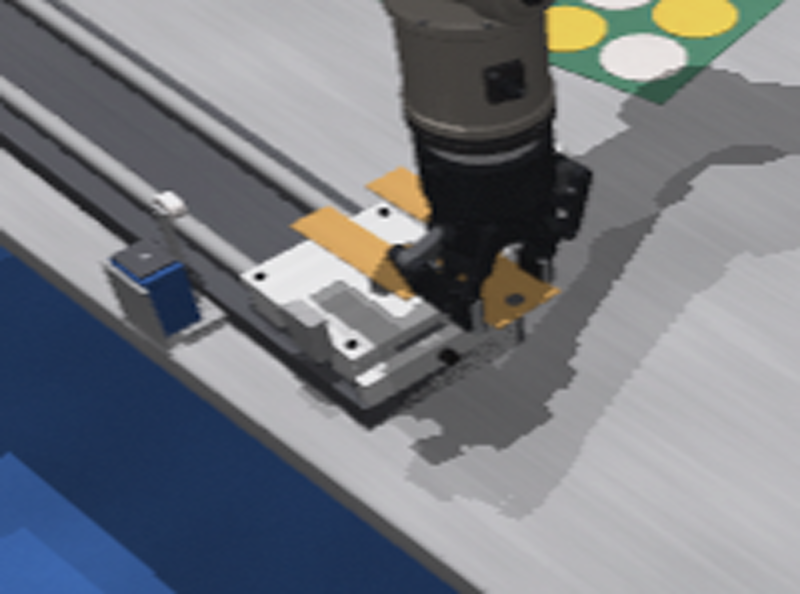

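View pics/t9.png

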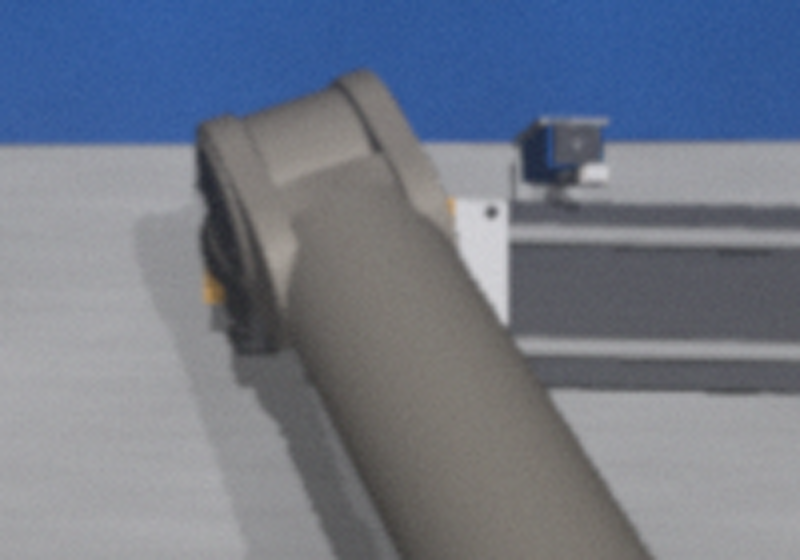

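Run:
```python
from h import *
f=lambda p:((p[0]+.5)/4-.5+150,(p[1]+.5)/3.3-.5+60)
for z in (.160,.165,.170,.175):
  P={'mR':(292,225),'iR':(325,208),'iL':(366,186),'mL':(400,167),'tR':(498,327),'tL':(559,291)}
  w=[onz("scene",f(p),z) for p in P.values()]
  t,y,r=rigid([SH[k] for k in P],w);print(z,t.round(4),y.round(3),r.round(4),'mouth w',np.linalg.norm(w[0]-w[3]).round(4),'len',np.linalg.norm((w[0]+w[3]-w[4]-w[5])/2).round(4))
```

```text
0.16 [ 0.5011 -0.1678] 1.59 [0.0015 0.0031 0.0022 0.0019 0.0038 0.0022] mouth w 0.0884 len 0.1659
0.165 [ 0.5039 -0.1637] 1.59 [0.0018 0.0032 0.0025 0.0023 0.0045 0.0029] mouth w 0.0879 len 0.1649
0.17 [ 0.5067 -0.1597] 1.59 [0.0022 0.0033 0.0028 0.0027 0.0051 0.0036] mouth w 0.0873 len 0.1638
0.175 [ 0.5094 -0.1556] 1.59 [0.0027 0.0034 0.0031 0.0031 0.0058 0.0043] mouth w 0.0868 len 0.1628
```

Run:
```python
from h import *
f=lambda p:((p[0]+.5)/6-.5+170,(p[1]+.5)/6-.5+90)
print(onz("scene",f((453,307)),.097),onz("scene",f((454,347)),.075))
for p in [(455,190),(243,322),(627,332),(412,472)]: print(onz("scene",f(p),.075).round(4))
# expected pixel of stud foot
print(proj("scene",[[.5015,-.2065,.097],[.5015,-.2065,.075]]))
```

```text
[ 0.50227612 -0.20430896  0.097     ] [ 0.50624158 -0.20298232  0.075     ]
[ 0.4427 -0.2774  0.075 ]
[ 0.5631 -0.2811  0.075 ]
[ 0.446  -0.1552  0.075 ]
[ 0.5653 -0.161   0.075 ]
[[244.76903958 140.16016169]
 [245.75605231 145.7790382 ]]
```

Call:
move_arm(
  steps=[
    {"fingers":40,"translation":[-1,-11,0],"turn":0},
    {"fingers":40,"translation":[0,-11,0],"turn":0},
    {"fingers":40,"translation":[0,-11,0],"turn":0},
    {"fingers":40,"translation":[0,0,-20],"turn":0},
    {"fingers":40,"translation":[0,0,-20],"turn":0},
    {"fingers":40,"translation":[0,0,-20],"turn":0},
    {"fingers":40,"translation":[0,0,0],"turn":0},
    {"fingers":40,"translation":[0,0,0],"turn":0},
  ],
)

```text
t: 14.8
eef_pos: [0.5022, -0.1127, 0.0898]
tool_rot: [-0.0, 1.0, 0.001, 0.0]
contact_force: [-0.8, -0.1, -1.7]
gripper_width: 0.532
```

```bash
python3 look.py w10;  python3 -c "
from h import *
cv2.imwrite('pics/s10.png',cv2.resize(read_camera('scene')[90:190,200:320],None,fx=6,fy=6,interpolation=cv2.INTER_CUBIC))"
```

```text
14.8 [ 0.5022 -0.1127  0.0898] ang 0.0016830767896940568 [-0.85 -0.15 -1.73] 0.531669434876686 [ 0.69  0.51 -0.74  2.02  0.48  0.79 -0.33]
```

View pics/s10.png

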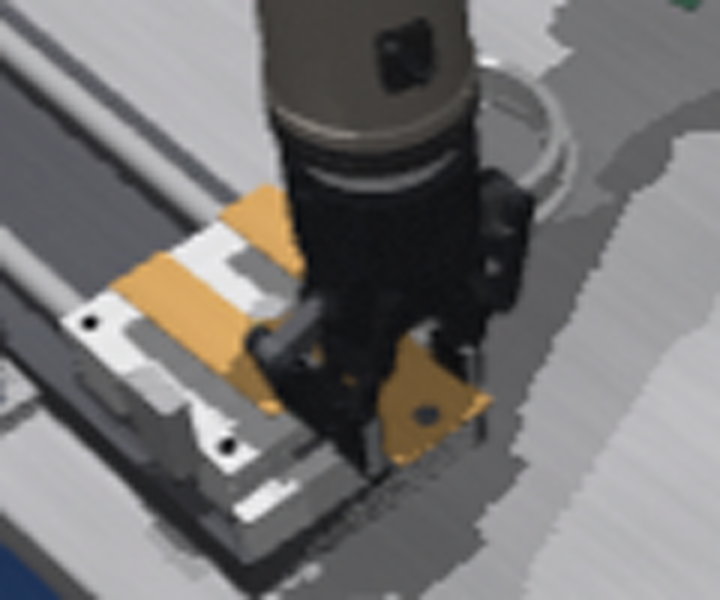

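View pics/w10.png

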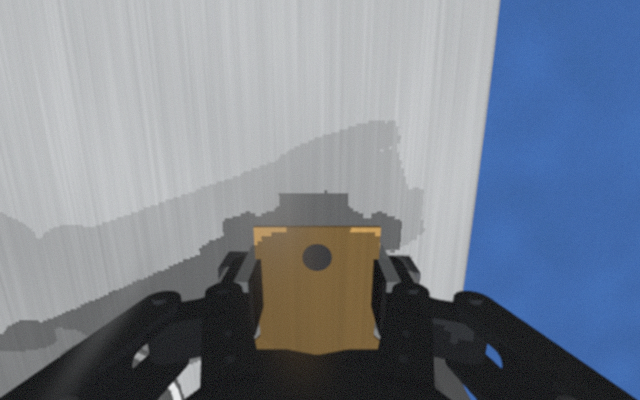

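Run:
```python
from h import *
f=lambda p:((p[0]+.5)/6-.5+200,(p[1]+.5)/6-.5+90)
P={'mR':(110,287),'iR':(163,253),'iL':(219,212),'mL':(268,184),'tR':(403,465),'tL':(492,400)}
for z in (.106,.110):
  w=[onz("scene",f(p),z) for p in P.values()]
  t,y,r=rigid([SH[k] for k in P],w);print(z,t.round(4),y.round(3),r.round(4),((w[1]+w[2])/2).round(4),((w[0]+w[3])/2).round(4))
# carriage -y corner now visible
print(onz("scene",f((62,320)),.075))
```

```text
0.106 [ 0.503  -0.1972] 1.586 [0.0011 0.0023 0.0023 0.003  0.0035 0.0026] [ 0.5035 -0.2571  0.106 ] [ 0.5047 -0.2563  0.106 ]
0.11 [ 0.5051 -0.194 ] 1.586 [0.0013 0.0024 0.0022 0.0033 0.004  0.0031] [ 0.5056 -0.2536  0.11  ] [ 0.5067 -0.2528  0.11  ]
[ 0.56262908 -0.28235719  0.075     ]
```

Call:
move_arm(
  steps=[
    {"fingers":40,"translation":[0,0,-8],"turn":0},
    {"fingers":40,"translation":[0,0,-10],"turn":0},
    {"fingers":40,"translation":[0,0,-8],"turn":0},
    {"fingers":40,"translation":[0,0,0],"turn":0},
    {"fingers":40,"translation":[0,0,0],"turn":0},
  ],
)

```text
t: 15.52
eef_pos: [0.502, -0.1131, 0.0638]
tool_rot: [-0.0, 1.0, 0.001, 0.0]
contact_force: [0.4, 0.2, -2.6]
gripper_width: 0.532
```

Call:
move_arm(
  steps=[
    {"fingers":40,"translation":[0,0,-3],"turn":0},
    {"fingers":40,"translation":[0,0,0],"turn":0},
    {"fingers":40,"translation":[0,0,0],"turn":0},
  ],
)

```text
t: 15.9
eef_pos: [0.5019, -0.1133, 0.0609]
tool_rot: [0.0, 1.0, 0.0, 0.0]
contact_force: [-0.4, -0.4, -2.7]
gripper_width: 0.529
```

Call:
move_arm(
  steps=[
    {"fingers":40,"translation":[0,0,-2],"turn":0},
    {"fingers":40,"translation":[0,0,0],"turn":0},
    {"fingers":40,"translation":[0,0,0],"turn":0},
  ],
)

```text
t: 16.27
eef_pos: [0.5019, -0.1132, 0.0588]
tool_rot: [0.0, 1.0, 0.0, 0.0]
contact_force: [1.3, 0.1, -1.2]
gripper_width: 0.532
```

Call:
move_arm(
  steps=[
    {"fingers":40,"translation":[0,0,-2],"turn":0},
    {"fingers":40,"translation":[0,0,0],"turn":0},
    {"fingers":40,"translation":[0,0,0],"turn":0},
  ],
)

```text
t: 16.65
eef_pos: [0.5019, -0.1132, 0.0568]
tool_rot: [0.0, 1.0, 0.0, -0.0]
contact_force: [0.7, 0.1, -0.9]
gripper_width: 0.532
```

Call:
move_arm(
  steps=[
    {"fingers":40,"translation":[0,0,-1.5],"turn":0},
    {"fingers":40,"translation":[0,0,0],"turn":0},
    {"fingers":40,"translation":[0,0,0],"turn":0},
  ],
)

```text
t: 17.02
eef_pos: [0.502, -0.1132, 0.0555]
tool_rot: [0.0, 1.0, 0.0, 0.0]
contact_force: [-0.6, 0.4, 2.9]
gripper_width: 0.536
```

```bash
python3 look.py w11;  python3 -c "
from h import *
cv2.imwrite('pics/s11.png',cv2.resize(read_camera('scene')[90:190,200:320],None,fx=6,fy=6,interpolation=cv2.INTER_CUBIC))"
```

```text
17.025 [ 0.502  -0.1132  0.0555] ang 0.0009986543445520241 [-0.6   0.35  2.89] 0.5357021959480484 [ 0.66  0.56 -0.7   2.04  0.54  0.73 -0.38]
```

View pics/s11.png

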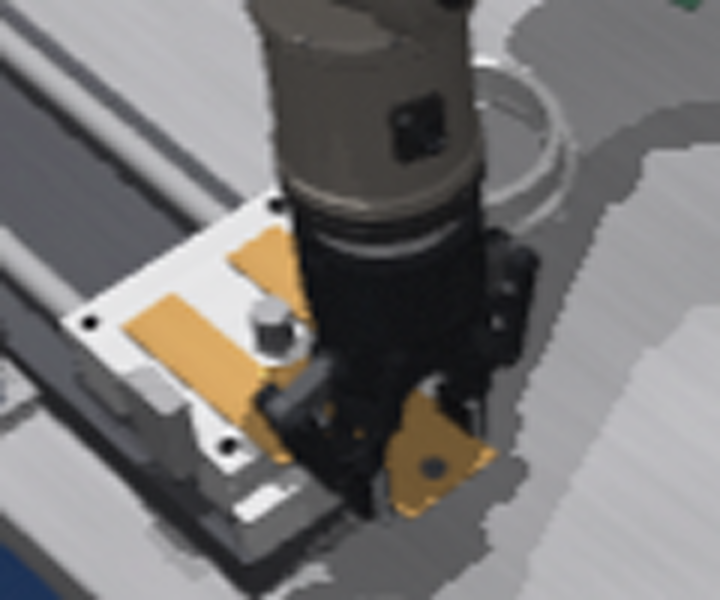

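The shim is flat on the carriage with the stud at (272,325) standing in the slot. I'll push it home along -y.

Call:
move_arm(
  steps=[
    {"fingers":40,"translation":[0,-2,0],"turn":0},
    {"fingers":40,"translation":[0,-2,0],"turn":0},
    {"fingers":40,"translation":[0,0,0],"turn":0},
    {"fingers":40,"translation":[0,0,0],"turn":0},
  ],
)

```text
t: 17.62
eef_pos: [0.5022, -0.1174, 0.0554]
tool_rot: [0.0, 1.0, 0.0, 0.0]
contact_force: [0.4, -0.2, 2.5]
gripper_width: 0.533
```

Call:
move_arm(
  steps=[
    {"fingers":40,"translation":[0,-2,0],"turn":0},
    {"fingers":40,"translation":[0,0,0],"turn":0},
    {"fingers":40,"translation":[0,0,0],"turn":0},
  ],
)

```text
t: 18.0
eef_pos: [0.502, -0.1193, 0.0554]
tool_rot: [0.0, 1.0, 0.0, 0.0]
contact_force: [0.5, 0.5, 3.1]
gripper_width: 0.534
```

Call:
move_arm(
  steps=[
    {"fingers":40,"translation":[0,-2,0],"turn":0},
    {"fingers":40,"translation":[0,0,0],"turn":0},
    {"fingers":40,"translation":[0,0,0],"turn":0},
  ],
)

```text
t: 18.38
eef_pos: [0.5019, -0.1212, 0.0553]
tool_rot: [-0.0, 1.0, 0.0, -0.0]
contact_force: [0.9, 2.4, 3.6]
gripper_width: 0.534
```

Call:
move_arm(
  steps=[
    {"fingers":40,"translation":[0,-1.5,0],"turn":0},
    {"fingers":40,"translation":[0,0,0],"turn":0},
    {"fingers":40,"translation":[0,0,0],"turn":0},
  ],
)

```text
t: 18.75
eef_pos: [0.5019, -0.1215, 0.0553]
tool_rot: [-0.001, 1.0, 0.001, 0.0]
contact_force: [-0.1, 5.3, 4.4]
gripper_width: 0.533
```

Call:
move_arm(
  newtons=20,
  steps=[
    {"fingers":40,"translation":[0,0.8,0],"turn":0},
    {"fingers":40,"translation":[0,0,0.3],"turn":0},
    {"fingers":60,"translation":[0,0,0],"turn":0},
    {"fingers":80,"translation":[0,0,0],"turn":0},
    {"fingers":80,"translation":[0,0,0],"turn":0},
    {"fingers":80,"translation":[0,0,0],"turn":0},
    {"fingers":80,"translation":[0,0,0],"turn":0},
  ],
)

```text
t: 19.62
eef_pos: [0.5018, -0.122, 0.0556]
tool_rot: [0.0, 1.0, 0.0, -0.0]
contact_force: [0.2, 0.3, -0.2]
gripper_width: 0.942
```

```bash
python3 look.py w12;  python3 -c "
from h import *
cv2.imwrite('pics/s12.png',cv2.resize(read_camera('scene')[90:190,200:320],None,fx=6,fy=6,interpolation=cv2.INTER_CUBIC))"
```

```text
19.625 [ 0.5018 -0.122   0.0556] ang 0.0008724634242721728 [ 0.24  0.3  -0.18] 0.9424003050044788 [ 0.67  0.56 -0.7   2.03  0.54  0.73 -0.36]
```

View pics/s12.png

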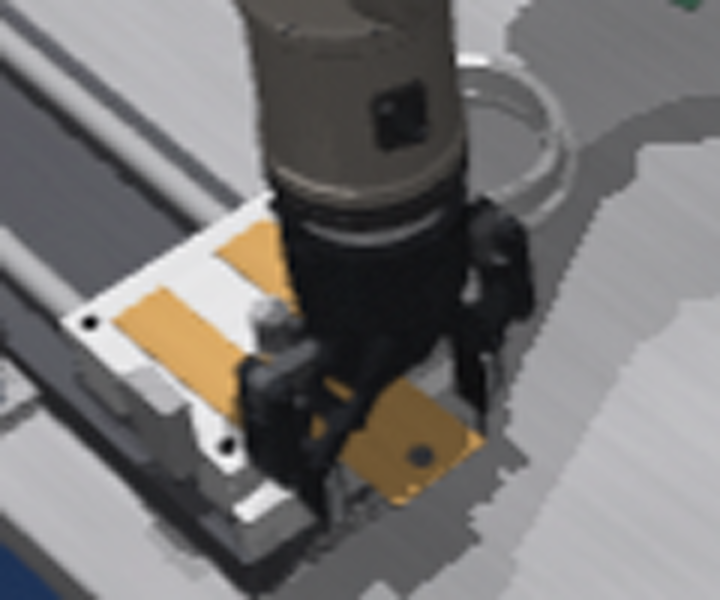

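View pics/w12.png

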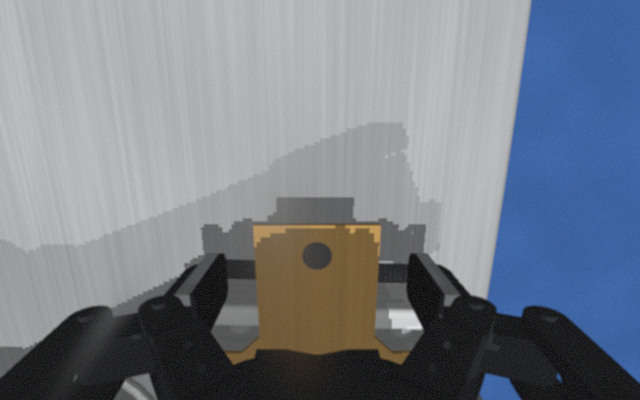

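Call:
move_arm(
  steps=[
    {"fingers":80,"translation":[0,0,10],"turn":0},
    {"fingers":80,"translation":[0,0,25],"turn":0},
    {"fingers":80,"translation":[0,0,45],"turn":0},
    {"fingers":80,"translation":[0,0,50],"turn":0},
    {"fingers":40,"translation":[0,0,50],"turn":0},
    {"fingers":0,"translation":[10,-40,20],"turn":0},
    {"fingers":0,"translation":[20,-40,0],"turn":0},
    {"fingers":0,"translation":[20,-40,0],"turn":0},
    {"fingers":0,"translation":[21,-40,0],"turn":0},
    {"fingers":0,"translation":[0,0,0],"turn":0},
  ],
)

```text
t: 20.98
eef_pos: [0.573, -0.2858, 0.2553]
tool_rot: [0.0, 1.0, -0.002, 0.0]
contact_force: [0.5, 1.0, -0.2]
gripper_width: 0.003
```

```bash
python3 look.py w13;  python3 - <<'E'
from h import *
cal=calibration("wrist")
for n,z in [("shim_slot",.076),("shim_tab",.076),("stud",.075),("switch_roller",.125)]:
    r=place_of("wrist",n);print(n,[(np.round(x["xy"],1).tolist(),round(x["conf"],2),onz("wrist",x["xy"],z,cal).round(4).tolist()) for x in r[:3]])
im=read_camera('scene');cv2.imwrite('pics/s13.png',cv2.resize(im[90:190,170:300],None,fx=6,fy=6,interpolation=cv2.INTER_CUBIC))
E
```

```text
20.975 [ 0.573  -0.2858  0.2553] ang -0.004260931270405671 [ 0.49  1.02 -0.25] 0.0026403496288404413 [ 0.9   0.51 -0.76  1.58  0.37  1.21  0.07]
shim_slot [([244.0, 102.3], 0.71, [0.5031, -0.2039, 0.076]), ([313.3, 247.1], 0.26, [0.5678, -0.3505, 0.076])]
shim_tab [([235.8, 10.1], 0.95, [0.5001, -0.1253, 0.076])]
stud [([243.1, 100.1], 0.89, [0.5022, -0.2018, 0.075])]
switch_roller [([312.2, 249.6], 0.52, [0.5674, -0.3323, 0.125])]
```

View pics/s13.png

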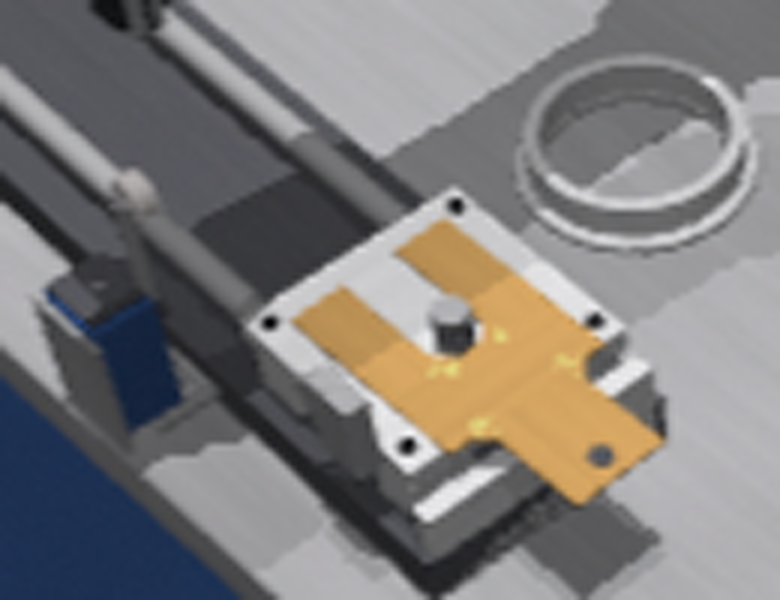

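View pics/w13.png

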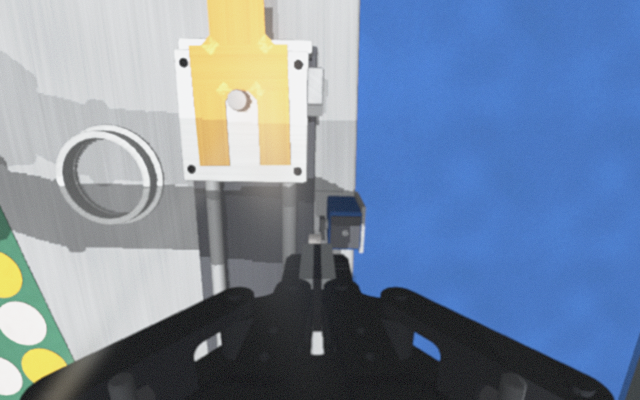

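Run:
```python
from h import *
f=lambda p,a,b:((p[0]+.5)/6-.5+a,(p[1]+.5)/6-.5+b)
print(tri([ray("scene",f((98,287),170,90)),ray("top",f((447,97),370,140))]))
print(tri([ray("scene",f((133,188),170,90)),ray("top",f((472,140),370,140))]))
```

```text
(array([ 0.60168495, -0.33308946,  0.08800085]), [np.float64(0.0008785617960774437), np.float64(0.0008785617960776245)])
(array([ 0.57284872, -0.33091675,  0.13056249]), [np.float64(0.0007614558211147159), np.float64(0.0007614558211144215)])
```

The shim sits home in both views. The roller triangulates to (0.573, -0.331, ~0.13), which matches the expected position, and the switch box top is at 0.088. Descending beside the roller now.

Call:
move_arm(
  steps=[
    {"fingers":0,"translation":[0,3,-40],"turn":0},
    {"fingers":0,"translation":[0,0,-45],"turn":0},
    {"fingers":0,"translation":[0,0,-40],"turn":0},
    {"fingers":0,"translation":[0,0,-17],"turn":0},
    {"fingers":0,"translation":[0,0,0],"turn":0},
    {"fingers":0,"translation":[0,0,0],"turn":0},
  ],
)

```text
t: 22.02
eef_pos: [0.5742, -0.279, 0.1155]
tool_rot: [0.0, 1.0, 0.001, 0.001]
contact_force: [0.1, 0.4, 0.2]
gripper_width: -0.0
```

Call:
move_arm(
  steps=[
    {"fingers":0,"translation":[0,-8,0],"turn":0},
    {"fingers":0,"translation":[0,-8,0],"turn":0},
    {"fingers":0,"translation":[0,-8,0],"turn":0},
    {"fingers":0,"translation":[0,-8,0],"turn":0},
    {"fingers":0,"translation":[0,0,0],"turn":0},
    {"fingers":0,"translation":[0,0,0],"turn":0},
  ],
)

```text
t: 22.78
eef_pos: [0.5728, -0.3102, 0.1133]
tool_rot: [-0.0, 1.0, 0.001, -0.0]
contact_force: [-0.3, 1.6, -1.1]
gripper_width: -0.001
```

Call:
move_arm(
  steps=[
    {"fingers":0,"translation":[0,-8,0],"turn":0},
    {"fingers":0,"translation":[0,-8,0],"turn":0},
    {"fingers":0,"translation":[0,-8,0],"turn":0},
    {"fingers":0,"translation":[0,-8,0],"turn":0},
    {"fingers":0,"translation":[0,-5,0],"turn":0},
    {"fingers":0,"translation":[0,0,0],"turn":0},
    {"fingers":0,"translation":[0,0,0],"turn":0},
  ],
)

```text
t: 23.65
eef_pos: [0.5729, -0.3476, 0.1137]
tool_rot: [-0.0, 1.0, 0.001, -0.0]
contact_force: [-0.1, 4.9, -1.5]
gripper_width: -0.006
```

```bash
python3 look.py w14;  python3 - <<'E'
from h import *
im=read_camera('scene');cv2.imwrite('pics/s14.png',cv2.resize(im[70:190,150:300],None,fx=5,fy=5,interpolation=cv2.INTER_CUBIC))
im=read_camera('top');cv2.imwrite('pics/t14.png',cv2.resize(im[120:220,370:490],None,fx=6,fy=6,interpolation=cv2.INTER_CUBIC))
E
```

```text
23.65 [ 0.5729 -0.3476  0.1137] ang 0.001245930649395832 [-0.08  4.93 -1.52] -0.00579119864563637 [ 0.91  0.69 -0.68  1.63  0.49  1.01  0.08]
```

View pics/s14.png

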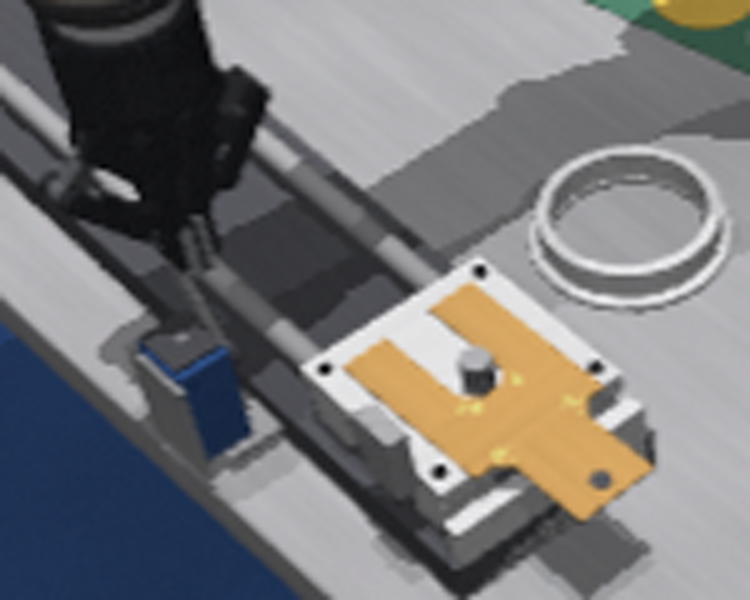

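Call:
move_arm(
  steps=[
    {"fingers":0,"translation":[0,-3,0],"turn":0},
    {"fingers":0,"translation":[0,0,0],"turn":0},
    {"fingers":0,"translation":[0,10,0],"turn":0},
    {"fingers":0,"translation":[0,15,0],"turn":0},
    {"fingers":0,"translation":[0,15,0],"turn":0},
    {"fingers":0,"translation":[0,15,0],"turn":0},
    {"fingers":0,"translation":[0,10,0],"turn":0},
    {"fingers":0,"translation":[0,0,0],"turn":0},
    {"fingers":0,"translation":[0,0,40],"turn":0},
    {"fingers":0,"translation":[0,0,60],"turn":0},
  ],
)

```text
t: 25.05
eef_pos: [0.5713, -0.2868, 0.2128]
tool_rot: [-0.001, 1.0, -0.0, -0.002]
contact_force: [0.7, 0.6, 0.3]
gripper_width: -0.005
```

Call:
move_arm(
  steps=[
    {"fingers":0,"translation":[0,-30,30],"turn":0},
    {"fingers":0,"translation":[0,-40,0],"turn":0},
    {"fingers":0,"translation":[0,-40,0],"turn":0},
    {"fingers":0,"translation":[0,-40,0],"turn":0},
    {"fingers":0,"translation":[0,0,0],"turn":0},
    {"fingers":0,"translation":[0,0,0],"turn":0},
  ],
)

```text
t: 25.8
eef_pos: [0.5727, -0.4358, 0.2433]
tool_rot: [-0.0, 1.0, 0.0, -0.0]
contact_force: [0.2, 0.2, 0.0]
gripper_width: -0.004
```

```bash
python3 look.py w15;  python3 - <<'E'
from h import *
cal=calibration("wrist")
for n,z in [("shim_slot",.076),("shim_tab",.076),("stud",.075),("switch_roller",.125)]:
    r=place_of("wrist",n);print(n,[(np.round(x["xy"],1).tolist(),round(x["conf"],2),onz("wrist",x["xy"],z,cal).round(4).tolist()) for x in r[:3]])
im=read_camera('scene');cv2.imwrite('pics/s15.png',cv2.resize(im[90:190,170:300],None,fx=6,fy=6,interpolation=cv2.INTER_CUBIC))
E
```

```text
25.8 [ 0.5727 -0.4358  0.2433] ang 0.00050490001297071 [0.19 0.18 0.02] -0.003782173321771734 [ 1.    0.64 -0.71  1.38  0.42  1.27  0.27]
shim_slot []
shim_tab []
stud []
switch_roller [([314.9, 65.8], 0.66, [0.5703, -0.3321, 0.125])]
```

View pics/s15.png

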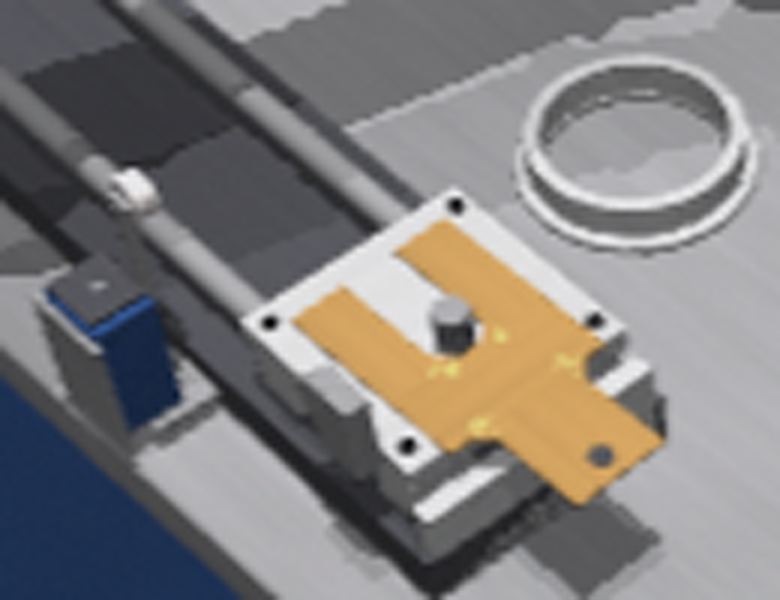

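View pics/w15.png

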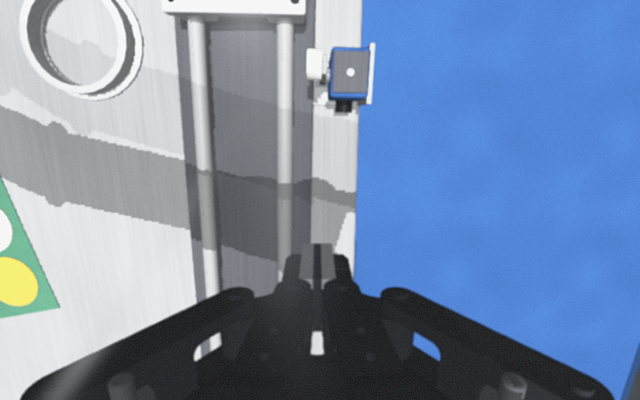

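The roller has sprung back to the same pixels as before, (133,188) in the crop. The shim is flat and home, and the arm is clear of everything.

```bash
python3 -c "
from station import *
print(hand_in())"
```

```text
the job is handed in; nothing more can be done
None
```

The changeover is done and handed in at about 26 s of the 69 s allowed; no verdict was reported.

- **Slide:** I slid the shim with two fingertips pressing at 12 to 24 N until the tab stuck out about 48 mm over the far edge, then gripped the tab.
- **Placing:** I turned the shim, lowered it over the stud and pushed it home. It stopped against the stud with a 5 N reaction, and I released it.
- **Limit switch:** I pushed the roller about 41 mm, which I work out to be about 0.7 rad against the 0.45 rad click, then let it go. I could not read the arm angle directly.

**Last checks:**
- **Shim:** it lies flat on the carriage with the stud at the closed end of the slot and the tab pointing away from the machine. After release, the wrist camera put the slot and the stud about 2 mm apart.
- **Roller:** in the last scene picture it is back where it started, to within a pixel.
- **Robot and bystanders:** nothing is touching the robot and the force reading is about zero. The nest looks unmoved. I did not look at the tubs again after lifting the shim, but the arm never went near them.

The cameras disagreed by 2 to 5 mm on the positions of the stud and the bench edge. I used averages for the stud, and the contact forces settled the final fit.

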